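# Shut the float cabinet's hasp and drop in its pin

### The job

Secure the small blue cash-float cabinet: swing the hasp strap on its front all the way over the staple until it lies flat against the doors, then drop the red-handled pin down through the staple loop in front of the strap, so that it hangs upright with its flange on the loop, and let go. Leave the blue-handled pin in the stand.

Things in the scene. Friction and masses are not known exactly. Their poses are not given: they have to be found in the camera images.
- hasp (a joint): angle of the hasp strap on its upright hinge on the fixed blue cabinet (110 deep, 240 wide, 130 mm tall). 0 = shut (firm stop), flat over the staple; grows as the free end swings out toward the robot, 1.57 = straight out from the doors. Light friction: it stays where left; under 1 N moves it. In staple_loop's axes the hinge is at x +37, y +65 mm and the strap points to (-sin angle, -cos angle).
- hasp_end (a point): place to push: on the outer face of the steel strap's plain round end, 135 mm from the hinge axis, at mid height (80 mm up). The strap is 4 mm thick, 42 tall and ends 21 beyond. Nearer the hinge than 115 mm, a finger reaching below the loop's top would meet the staple. -x points out of the outer face (push here to shut), y along the strap toward the hinge, z up.
- staple_loop (a point): where the pin goes: inside the staple, a fixed level U of 8 mm steel bar, at the height of the bar's top (84 mm up). x points square into the doors (47 mm ahead), y left along them, z up. The inside is 26 mm wide in y; in x it ends at the outer bar 17 mm before this point; the shut strap's outer face is 35 mm behind it. A pin within 10 mm in x keeps its flange clear of the strap.
- red_pin_grip (a point): red retaining pin upright in a hole of a 60 mm high wooden stand (two holes 90 mm apart). Steel shank 10 mm thick, 55 long, pointed over its last 10; above it a flange 48 wide, 4 thick; then a round red grip 24 thick, 48 tall. Point: middle of the grip, 28 mm above the flange's underside, 83 above the tip; z runs up. 0.09 kg. The one to use; hanging in the loop, this point is 28 mm above staple_loop.
- blue_pin_grip (a point): blue retaining pin upright in a hole of a 60 mm high wooden stand (two holes 90 mm apart). Steel shank 10 mm thick, 55 long, pointed over its last 10; above it a flange 48 wide, 4 thick; then a round blue grip 24 thick, 48 tall. Point: middle of the grip, 28 mm above the flange's underside, 83 above the tip; z runs up. 0.09 kg. Leave it in the stand.
There are look-alikes about, which are no part of the job. Leave any purple look-alike of the part that bears blue_pin_grip alone.

How it is judged:
On the way, in this order (a step that is already met when the one before it is completed fails the run):
1. the hasp strap is shut over the staple (within 0.12 rad) (value of joint hasp below 0.12 rad), for 0.2 s.
2. the red pin stands through the staple loop with its flange down on it (value of joint hasp below 0.12 rad and horizontal distance between red_pin_grip and staple_loop below 0.022 m and z of red_pin_grip in the frame of staple_loop between 0.018 and 0.037 m and angle between red_pin_grip's own z axis and vertical below 0.2 rad), for 0.2 s.
At the end, for the whole second after the job is handed in: The hasp is shut to within 0.12 rad; the red pin hangs released and upright (within 0.2 rad) through the loop, its axis within 22 mm of the loop point and its grip's middle 18 to 37 mm above it; the blue pin still stands in the stand, within 30 mm of where it was (all of step 2 and angle between blue_pin_grip's own z axis and vertical below 0.2 rad and distance of blue_pin_grip from where it was at the start of the episode below 0.03 m); the robot touches nothing.
It fails at once if the blue pin is taken from its hole (moved more than 30 mm) (distance of blue_pin_grip from where it was at the start of the episode above 0.03 m).
It also fails if it takes over 51 s, if anything falls off the work surface, if the arm or the gripper's body presses on something with over 40 N, if the wrist force passes 120 N, or if a joint passes its speed limit or range.

### The arm

A 7-joint arm with a two-finger parallel gripper is mounted at the origin on a cart in front of the work surface, level with it; the furniture and walls round the work are solid. World frame = base frame: x ahead of the robot, y to its left, z up, the work surface at z = 0. Lengths are in m, angles in rad, forces in N, time in s.
With the tool pointing down it reaches from about 0.4 to 0.85 m from the base axis. Payload 10.4 kg.
Tool frame: the origin (TCP) lies at the very end of the fingers, on their centre line; the grasp point (between the pads) lies 19 mm behind it (grasp_offset is the distance from the TCP to the grasp point, in m); z points along the fingers, y is the line along which they close (so a half turn about z gives the same grasp; the last joint's range is limited). The gripper opens to 85 mm and grips with 20 to 120 N. Pads are 22 mm wide; open, the fingers measure 114 mm over their backs; the gripper's body (76 mm by 85 mm) begins 54 mm behind the grasp point. The pads swing forward as they close: fully open they stand 13 mm farther back than shut.
Start: joints at [1.199, 0.332, -0.065, 1.46, 0.022, 1.35, -0.088], TCP at [0.214, -0.587, 0.196] pointing down, gripper open.
Joint ranges: [-2.6, 2.6], [-0.5, 2.12], [-1.47, 1.34], [0.16, 2.42], [-1.27, 4.41], [0.06, 2.06], [-2.6, 2.6]. Speed limits (rad/s): [2.22, 2.22, 2.79, 2.79, 3.14, 3.14, 3.14].

### API

Orientations are given as a unit quaternion [x, y, z, w].
In Python, from workcell import * gives the robot as it stands.
- The arm moves only by the tool jog_arm, never from a script. Its argument "plan" is a list of rows, each a list of 3 entries, a list of its own where there are three numbers: the turn, a rotation vector about the tool's x, y, z in rad, then the shift along the tool's x, y, z in m, then the finger opening in m, from 0 to 0.0854. A call has 1 to 8 rows; each row is the pose to reach, as a shift and turn from the pose commanded when the call began, along the tool's axes at that moment; what a row does not reach only later rows make up. A row lasts 1/12 s, in which the tool goes at most 41.7 mm and 7.16 degrees, less where a joint would pass 70% of its speed; a pose out of reach is approached as far as the arm can. A call with a gripper value outside its range is refused whole. The fingers move at their own pace and stop on an object; "force" is the grip in N (left out, the last holds). Time passes only in rows, so rows that repeat a pose let the fingers close. It gives the time, the measured TCP pose, the force, the opening and the grip force at its end, in the units of the state.
- get_obs(): the state, without advancing time (a new reading comes with each control period).
- camera(name): name is "scene" or "top" or "wrist"; returns a dict with "img" (384x512x3 uint8, red, green, blue), "mtx" (3x3 intrinsics, pixels), "extrinsics" (4x4, takes a point from camera to world coordinates). Camera axes: x right, y down, z forward; pixel columns grow to the right and rows downward; lengths in m; the calibration is good to about 2 mm. A picture is of the moment at which its call begins. There is no depth.
- hand_in(): hands the job in; it is judged then, once.
The state is a dict: "clock": time; "joint_pos": joint angles; "joint_velocities": joint speeds; "tau": joint torques, N m; "position": TCP position; "ee_rot": TCP orientation; "ft_force": force on the tool from outside, world axes, zero at the start; "torque": the same for the moment, N m; "grip_width": opening from 0.0 (shut) to 1.0 (fully open); "grasp_force": force on a finger pad.
Only numpy, scipy, OpenCV 4.12 (cv2) and the standard library are available. Lean on these libraries where they do the work, as an engineer would, in place of code of your own. Each camera call takes 0.05 s, during which the arm holds its last target. There are 200 camera calls.

## Working session

There is one attempt and no reset: what is moved stays moved. The work goes in short steps, Python scripts to look and compute and a tool call to move; the robot and the scene stay as the last step left them, time stands still between calls to the robot, and variables do not carry over. Pictures are saved under pics/ and viewed, at most 10 in all, crops included, and the job is handed in when it is done.

Besides the shell and the picture viewer there is one more tool, called as name([rows], argument=value, ...), one row to a line, values as JSON. jog_arm: Moves the arm, as the interface text tells. Its arguments: {"type":"object","properties":{"plan":{"type":"array"},"force":{"type":"number"}},"required":["plan"]}

```bash
mkdir -p pics; ls; python3 - <<'E'
from workcell import *
import cv2,numpy as np
o=get_obs();print({k:np.round(v,3).tolist() for k,v in o.items()})
for n in("scene","top"):
    c=camera(n);np.savez(n+"0.npz",**c);print(n,c["mtx"].round(1).tolist(),c["extrinsics"].round(4).tolist())
    cv2.imwrite(f"pics/{n}0.png",cv2.resize(c["img"][:,:,::-1],(800,600),interpolation=cv2.INTER_CUBIC))
E
```

```text
pics
{'clock': 0.0, 'joint_pos': [1.199, 0.333, -0.065, 1.461, 0.022, 1.35, -0.088], 'joint_velocities': [0.0, 0.001, -0.001, -0.0, -0.002, -0.001, 0.0], 'tau': [-0.001, -62.544, 0.048, -39.16, 0.016, 0.01, 0.0], 'position': [0.213, -0.587, 0.196], 'ee_rot': [0.985, 0.174, -0.0, -0.001], 'ft_force': [-0.267, -0.448, -0.454], 'torque': [0.032, 0.1, -0.012], 'grasp_force': 0.0, 'grip_width': 1.005}
scene [[405.5, 0.0, 251.9], [0.0, 405.5, 189.4], [0.0, 0.0, 1.0]] [[-0.7148, -0.406, 0.5694, -0.0743], [-0.6992, 0.3971, -0.5945, 0.5534], [0.0153, -0.8231, -0.5677, 0.734], [0.0, 0.0, 0.0, 1.0]]
top [[356.1, 0.0, 256.4], [0.0, 356.1, 187.7], [0.0, 0.0, 1.0]] [[-0.0227, -0.9824, 0.1857, 0.3735], [-0.9996, 0.0259, 0.0149, -0.1024], [-0.0195, -0.1852, -0.9825, 0.9309], [0.0, 0.0, 0.0, 1.0]]
```

View pics/scene0.png

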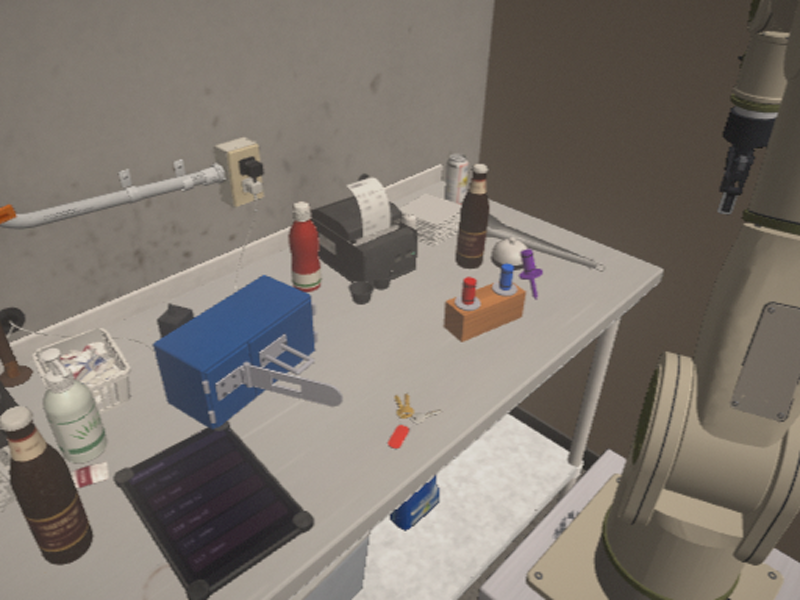

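View pics/top0.png

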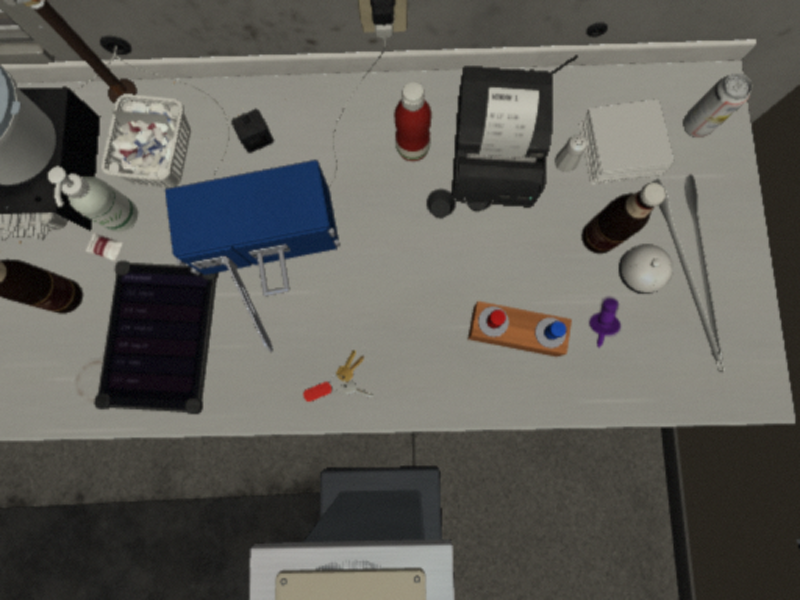

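The scene and top views show three pins. The red one is upright in the stand (top 497,318), the blue one is upright beside it (557,329), and a purple look-alike lies loose (605,320). The red upright pin fits the description. The strap is swung out from the blue cabinet (hinge about 228,262, tip about 270,348), and the staple U ends near (275,292). I'll confirm in one enlarged crop.

```bash
python3 - <<'E'
import cv2,numpy as np
t=np.load("top0.npz")["img"][:,:,::-1]; s=np.load("scene0.npz")["img"][:,:,::-1]
def cr(im,x,y,w,h): return cv2.resize(im[y:y+h,x:x+w],(400,300),interpolation=cv2.INTER_CUBIC)
# tiles: (x0,y0,w,h) all 4:3
a=cr(t,110,145,100,75); b=cr(t,290,175,100,75); c=cr(s,120,195,120,90); d=cr(s,270,150,88,66)
cv2.imwrite("pics/m1.png",np.vstack([np.hstack([a,b]),np.hstack([c,d])]))
E
```

```text
(no output)
```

View pics/m1.png

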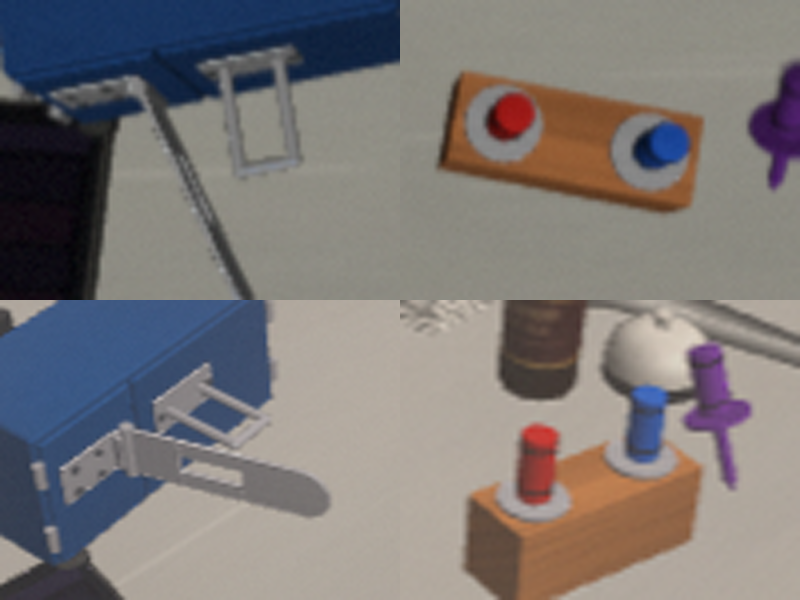

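The crop confirms it: the red pin's flange is centred at top-tile (504,124) and the blue's at (650,150), both in the stand. The purple one lies loose on the right. The staple's inner front edge runs from about (242,163) to (291,156), and the hinge knuckle is at (138,85).

```bash
cat >h.py <<'E'
import numpy as np
from scipy.spatial.transform import Rotation as R
def ray(c,u,v,z):
    E=c["extrinsics"]; d=E[:3,:3]@np.linalg.solve(c["mtx"],[u,v,1]); o=E[:3,3]
    return o+d*(z-o[2])/d[2]
E
python3 - <<'E'
from h import *
t=np.load("top0.npz"); s=np.load("scene0.npz")
A=lambda X,Y,z: ray(t,110+X/4,145+Y/4,z)[:2].round(4)
B=lambda X,Y,z: ray(t,290+X/4,175+Y/4,z)[:2].round(4)
C=lambda X,Y,z: ray(s,120+X*.3,195+Y*.3,z)[:2].round(4)
D=lambda X,Y,z: ray(s,270+X*.22,150+Y*.22,z)[:2].round(4)
print("staple top: FL",A(242,163,.084),"FR",A(291,156,.084),"outerL",A(236,175,.084),"outerR",A(298,163,.084),"plateL",A(230,68,.084),"plateR",A(284,60,.084))
print("scene staple outer near",C(236,146,.084),"far",C(268,119,.084),"plate near",C(165,116,.084),"far",C(205,83,.084))
print("hinge",A(138,82,.101),C(127,130,.101),"tip",ray(t,172.8,222.7,.08)[:2],"tip sc",C(328,200,.08))
print("red",B(104,124,.064),D(134,198,.064),"blue",B(250,150,.064),D(242,158,.064))
print("stand corners",B(60,73,.06),B(302,118,.06))
E
```

```text
staple top: FL [0.5438 0.1194] FR [0.5474 0.0895] outerL [0.5365 0.1229] outerR [0.5429 0.0852] plateL [0.6037 0.1281] plateR [0.6079 0.0948]
scene staple outer near [0.5345 0.1259] far [0.5414 0.0905] plate near [0.5971 0.1422] far [0.6074 0.0976]
hinge [0.5919 0.1791] [0.5859 0.1811] tip [0.45412135 0.11288108] tip sc [0.45   0.1132]
red [ 0.4879 -0.234 ] [ 0.4874 -0.2312] blue [ 0.4697 -0.3216] [ 0.4665 -0.3175]
stand corners [ 0.5209 -0.2092] [ 0.489  -0.3558]
```

```bash
cat >>h.py <<'E'
from workcell import *
YAW=.168; CX=np.array([np.cos(YAW),np.sin(YAW)]); CY=np.array([-CX[1],CX[0]])
HINGE=np.array([.589,.180]); LOOP=np.array([.5632,.1088])
def rel(targets):
    o=get_obs(); T=R.from_quat(o["ee_rot"]); p=np.array(o["position"])
    goal=R.from_euler("z",YAW)*R.from_euler("x",np.pi)
    print("t",round(o["clock"],2),"turn",(T.inv()*goal).as_rotvec().round(3))
    for q in targets: print(np.round(q,4).tolist(),"->",T.inv().apply(np.array(q)-p).round(4).tolist())
def arc(a,r=.142,off=.014):
    l=r*np.array([-np.sin(a),-np.cos(a)])+off*np.array([-np.cos(a),np.sin(a)])
    return [*(HINGE+l[0]*CX+l[1]*CY),.085]
E
python3 -c "
from h import *
rel([(.42,-.30,.2),(.446,.155,.2),(.446,.155,.085)])"
```

```text
t 0.1 turn [-0.001  0.     0.181]
[0.42, -0.3, 0.2] -> [0.2922, -0.1992, -0.0042]
[0.446, 0.155, 0.2] -> [0.4721, -0.6179, -0.0036]
[0.446, 0.155, 0.085] -> [0.4721, -0.6177, 0.1114]
```

jog_arm([
  [[0,0,0.09],[0.03,-0.02,-0.004],0],
  [[0,0,0.18],[0.06,-0.04,-0.004],0],
  [[0,0,0.18],[0.095,-0.06,-0.004],0],
  [[0,0,0.18],[0.13,-0.085,-0.004],0],
  [[0,0,0.18],[0.165,-0.11,-0.004],0],
  [[0,0,0.18],[0.2,-0.13,-0.004],0],
  [[0,0,0.18],[0.235,-0.155,-0.004],0],
  [[0,0,0.18],[0.27,-0.18,-0.004],0],
])

```text
clock: 0.77
position: [0.4043, -0.3273, 0.2001]
ee_rot: [0.996, 0.084, -0.0, 0.0]
ft_force: [0.8, -0.4, -0.6]
grip_width: -0.001
grasp_force: 0.0
```

```bash
python3 -c "
from h import *
rel([(.446,.155,.2),(.446,.155,.085)])"
```

```text
t 0.77 turn [0.    0.    0.001]
[0.446, 0.155, 0.2] -> [0.1222, -0.4684, 0.0001]
[0.446, 0.155, 0.085] -> [0.1222, -0.4684, 0.1151]
```

jog_arm([
  [[0,0,0],[0.01,-0.04,0],0],
  [[0,0,0],[0.02,-0.08,0],0],
  [[0,0,0],[0.03,-0.12,0],0],
  [[0,0,0],[0.04,-0.16,0],0],
  [[0,0,0],[0.05,-0.2,0],0],
  [[0,0,0],[0.06,-0.24,0],0],
  [[0,0,0],[0.07,-0.28,0],0],
  [[0,0,0],[0.08,-0.32,0],0],
])

```text
clock: 1.43
position: [0.4282, 0.0015, 0.2003]
ee_rot: [0.996, 0.084, 0.0, 0.0]
ft_force: [1.9, -0.1, 0.2]
grip_width: 0.007
grasp_force: 0.0
```

jog_arm([
  [[0,0,0],[0.01,-0.04,0],0],
  [[0,0,0],[0.02,-0.08,0],0],
  [[0,0,0],[0.03,-0.12,0],0],
  [[0,0,0],[0.042,-0.148,0],0],
  [[0,0,0],[0.042,-0.148,0],0],
  [[0,0,0],[0.042,-0.148,0],0],
])

```text
clock: 1.93
position: [0.4448, 0.1542, 0.1999]
ee_rot: [0.996, 0.086, -0.0, -0.0]
ft_force: [-0.1, -1.2, -0.4]
grip_width: 0.003
grasp_force: 0.0
```

```bash
python3 - <<'E'
from h import *
import cv2
rel([(.446,.155,.085)]+[arc(a) for a in(1.2,1,.8,.6,.4,.2)]+[arc(0,off=.009)])
c=camera("wrist");s=camera("scene")
np.savez("w1.npz",**c)
cv2.imwrite("pics/w1.png",np.hstack([cv2.resize(i[:,:,::-1],(400,300),interpolation=cv2.INTER_AREA) for i in(c["img"],s["img"])]))
E
```

```text
t 1.93 turn [-0.001  0.001  0.004]
[0.446, 0.155, 0.085] -> [0.0015, -0.0005, 0.1149]
[0.4599, 0.1192, 0.085] -> [0.009, 0.0372, 0.1149]
[0.4746, 0.0947, 0.085] -> [0.0193, 0.0638, 0.1149]
[0.4938, 0.0737, 0.085] -> [0.0346, 0.0878, 0.1149]
[0.5168, 0.0569, 0.085] -> [0.0544, 0.1083, 0.1148]
[0.5427, 0.045, 0.085] -> [0.0779, 0.1244, 0.1148]
[0.5705, 0.0385, 0.085] -> [0.1041, 0.1356, 0.1148]
[0.6039, 0.0385, 0.085] -> [0.137, 0.1413, 0.1147]
```

View pics/w1.png

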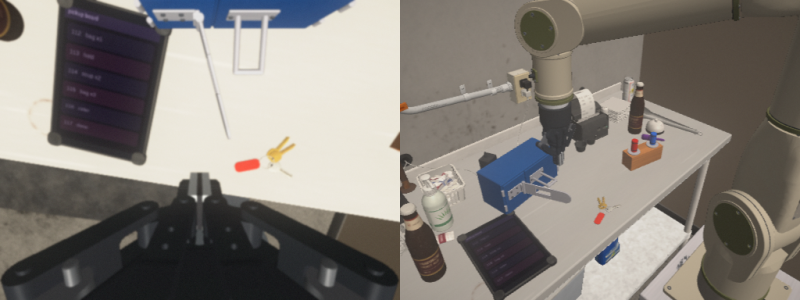

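The wrist view shows the strap at (200,20)-(228,138) and the staple U at (238-265, 12-72). The closed fingers are to the left of the strap's tip, as planned. Next I lower them and sweep the strap shut.

jog_arm([
  [[0,0,0],[0,0,0.04],0],
  [[0,0,0],[0,0,0.08],0],
  [[0,0,0],[0,0,0.115],0],
  [[0,0,0],[0,0,0.115],0],
  [[0,0,0],[0.005,0.02,0.115],0],
  [[0,0,0],[0.009,0.037,0.115],0],
  [[0,0,0],[0.014,0.05,0.115],0],
  [[0,0,0],[0.019,0.064,0.115],0],
])

```text
clock: 2.7
position: [0.4759, 0.091, 0.087]
ee_rot: [0.997, 0.083, 0.001, 0.0]
ft_force: [0.6, -0.4, 0.9]
grip_width: 0.002
grasp_force: 0.0
```

jog_arm([
  [[0,0,0],[0.008,0.012,0],0],
  [[0,0,0],[0.016,0.024,0],0],
  [[0,0,0],[0.025,0.034,0],0],
  [[0,0,0],[0.035,0.044,0],0],
  [[0,0,0],[0.047,0.052,0],0],
  [[0,0,0],[0.059,0.06,0],0],
  [[0,0,0],[0.072,0.066,0],0],
  [[0,0,0],[0.085,0.072,0],0],
])

```text
clock: 3.37
position: [0.5719, 0.0353, 0.0854]
ee_rot: [0.996, 0.084, -0.0, 0.0]
ft_force: [0.7, -0.0, 0.6]
grip_width: 0.002
grasp_force: 0.0
```

jog_arm([
  [[0,0,0],[0.01,0.002,0],0],
  [[0,0,0],[0.018,0.004,0],0],
  [[0,0,0],[0.024,0.006,0],0],
  [[0,0,0],[0.028,0.006,0],0],
  [[0,0,0],[0.031,0.006,0],0],
  [[0,0,0],[0.033,0.006,0],0],
  [[0,0,0],[0.033,0.006,0],0],
])

```text
clock: 3.95
position: [0.6042, 0.0359, 0.0854]
ee_rot: [0.996, 0.084, 0.0, -0.0]
ft_force: [-0.8, -0.1, -0.6]
grip_width: 0.0
grasp_force: 0.0
```

```bash
python3 - <<'E'
from h import *
import cv2
o=get_obs();print(o["position"],o["ft_force"])
rel([arc(0,off=.011)])
c=camera("wrist");s=camera("scene")["img"]
np.savez("w2.npz",**c)
cv2.imwrite("pics/w2.png",np.hstack([cv2.resize(c["img"][:,:,::-1],(400,300),interpolation=cv2.INTER_AREA),cv2.resize(s[180:300,110:270,::-1],(400,300),interpolation=cv2.INTER_CUBIC)]))
E
```

```text
[0.6042202 0.0359289 0.0853654] [-0.79573923 -0.10192957 -0.58111924]
t 3.95 turn [ 0.    -0.     0.001]
[0.6019, 0.0382, 0.085] -> [-0.0019, -0.0026, 0.0004]
```

View pics/w2.png

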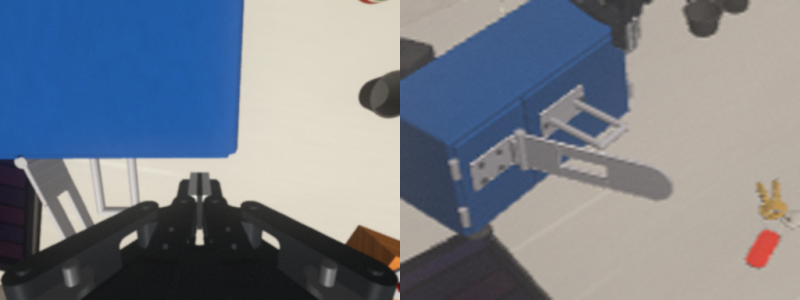

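```bash
python3 - <<'E'
from h import *
def proj(c,p):
    E=np.linalg.inv(c["extrinsics"]); q=c["mtx"]@(E[:3,:3]@p+E[:3,3]); return (q[:2]/q[2]).round(1)
s=np.load("scene0.npz");w=np.load("w2.npz");w1=np.load("w1.npz")
tcp=np.array([.6042,.0359,.0854])
print("tcp scene",proj(s,tcp),"tile",(proj(s,tcp)-[110,180])*2.5+[400,0],"wrist",proj(w,tcp)/1.28)
for n,p in dict(hinge=[.589,.18,.101],tip=[.452,.113,.08],loop=[.5632,.1088,.084]).items(): print(n,proj(w1,p)/1.28,proj(w,p)/1.28)
print(w["extrinsics"].round(3).tolist())
# back-project wrist measurements in w1
f=lambda X,Y,z:ray(w1,X*1.28,Y*1.28,z).round(4)
print("tip",f(228,137,.08),"hinge",f(196,20,.101),"loop front in",f(239,69,.084),f(263,69,.084))
E
```

```text
tcp scene [201.1 209.6] tile [627.75  74.  ] wrist [198.671875 166.484375]
hinge [198.125     17.734375] [ 20.9375   162.734375]
tip [227.890625 136.796875] [106.09375 282.34375]
loop [249.296875  54.921875] [114.84375  194.140625]
[[0.168, -0.95, -0.264, 0.671], [-0.986, -0.162, -0.045, 0.047], [0.0, 0.267, -0.964, 0.263], [0.0, 0.0, 0.0, 1.0]]
tip [0.4517 0.1127 0.08  ] hinge [0.5863 0.1821 0.101 ] loop front in [0.5443 0.1181 0.084 ] [0.5496 0.0872 0.084 ]
```

```bash
python3 - <<'E'
from h import *
import cv2
def proj(c,p):
    E=np.linalg.inv(c["extrinsics"]); q=c["mtx"]@(E[:3,:3]@p+E[:3,3]); return (q[:2]/q[2])
s=camera("scene");w=np.load("w2.npz");tcp=np.array(get_obs()["position"])
for d in(0,.01,.02,.03,.04):
    p=tcp+[0,0,d];print(d,"scene tile",(proj(s,p)-[165,160])*5,"wrist tile",(proj(w,p)-[216,200])*5+[400,0])
a=cv2.resize(s["img"][160:240,165:245,::-1],(400,400),interpolation=cv2.INTER_CUBIC)
b=cv2.resize(w["img"][200:280,216:296,::-1],(400,400),interpolation=cv2.INTER_CUBIC)
cv2.imwrite("pics/f.png",np.hstack([a,b]))
E
```

```text
0 scene tile [181.16923431 248.22496785] wrist tile [592.46899423  67.47601074]
0.01 scene tile [180.1016852  232.97173998] wrist tile [592.33798627  94.31344985]
0.02 scene tile [179.02260144 217.55370399] wrist tile [592.19213969 124.19063112]
0.03 scene tile [177.93179506 201.96817431] wrist tile [592.02878211 157.65500242]
0.04 scene tile [176.82907399 186.21240667] wrist tile [591.84455844 195.39386551]
```

View pics/f.png

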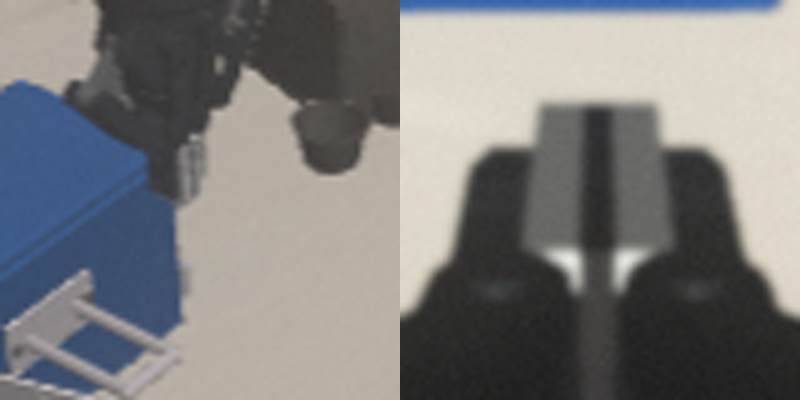

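The pad tips in the crops end at scene tile (190,205) and wrist tile (598,103), about 25 mm above the reported TCP. The sweep therefore passed over the strap, which hasn't moved. I'll go back over the top and repeat it about 20 mm lower.

```bash
python3 - <<'E'
from h import *
print(get_obs()["clock"])
A=[arc(a,r=.138) for a in(1.2,1,.8,.6,.4,.2)]+[arc(0,.138,off=.010)]
rel([(.446,.155,.13),(.446,.155,.066)]+A)
E
```

```text
4.1
t 4.1 turn [0.    0.    0.001]
[0.446, 0.155, 0.13] -> [-0.1356, -0.1441, -0.0446]
[0.446, 0.155, 0.066] -> [-0.1356, -0.1441, 0.0194]
[0.4634, 0.1212, 0.085] -> [-0.1242, -0.1079, 0.0004]
[0.4776, 0.0974, 0.085] -> [-0.1142, -0.0821, 0.0004]
[0.4962, 0.0769, 0.085] -> [-0.0993, -0.0587, 0.0004]
[0.5185, 0.0605, 0.085] -> [-0.08, -0.0388, 0.0004]
[0.5436, 0.0489, 0.085] -> [-0.0572, -0.0231, 0.0004]
[0.5706, 0.0425, 0.085] -> [-0.0317, -0.0123, 0.0004]
[0.6022, 0.0423, 0.085] -> [-0.0006, -0.0067, 0.0004]
```

jog_arm([
  [[0,0,0],[0,0,-0.04],0],
  [[0,0,0],[-0.027,-0.029,-0.045],0],
  [[0,0,0],[-0.055,-0.058,-0.045],0],
  [[0,0,0],[-0.082,-0.087,-0.045],0],
  [[0,0,0],[-0.11,-0.116,-0.045],0],
  [[0,0,0],[-0.136,-0.144,-0.045],0],
  [[0,0,0],[-0.136,-0.144,-0.01],0],
  [[0,0,0],[-0.136,-0.144,0.019],0],
])

```text
clock: 4.77
position: [0.4458, 0.156, 0.0672]
ee_rot: [0.996, 0.086, 0.003, 0.001]
ft_force: [0.3, -0.8, -1.1]
grip_width: 0.001
grasp_force: 0.0
```

jog_arm([
  [[0,0,0],[0,0,0],0],
  [[0,0,0],[0.005,0.018,0],0],
  [[0,0,0],[0.011,0.036,0],0],
  [[0,0,0],[0.016,0.049,0],0],
  [[0,0,0],[0.021,0.062,0],0],
  [[0,0,0],[0.029,0.074,0],0],
  [[0,0,0],[0.036,0.085,0],0],
])

```text
clock: 5.35
position: [0.4969, 0.0759, 0.067]
ee_rot: [0.996, 0.084, 0.0, 0.0]
ft_force: [0.5, 0.5, 0.3]
grip_width: -0.001
grasp_force: 0.0
```

jog_arm([
  [[0,0,0],[0.01,0.01,0],0],
  [[0,0,0],[0.02,0.02,0],0],
  [[0,0,0],[0.031,0.028,0],0],
  [[0,0,0],[0.043,0.036,0],0],
  [[0,0,0],[0.055,0.042,0],0],
  [[0,0,0],[0.068,0.047,0],0],
  [[0,0,0],[0.08,0.05,0],0],
  [[0,0,0],[0.088,0.052,0],0],
])

```text
clock: 6.02
position: [0.5927, 0.04, 0.0661]
ee_rot: [0.996, 0.084, 0.0, -0.0]
ft_force: [-0.4, -0.0, -0.0]
grip_width: -0.001
grasp_force: 0.0
```

jog_arm([
  [[0,0,0],[0.004,0,0],0],
  [[0,0,0],[0.008,0,0],0],
  [[0,0,0],[0.011,0,0],0],
  [[0,0,0],[0.011,0,0],0],
  [[0,0,0],[0.011,0,0],0],
])

```text
clock: 6.43
position: [0.6017, 0.0426, 0.0663]
ee_rot: [0.996, 0.085, -0.0, 0.0]
ft_force: [-0.7, 0.1, 0.3]
grip_width: 0.0
grasp_force: 0.0
```

```bash
python3 - <<'E'
from h import *
import cv2
o=get_obs();print(o["position"],o["ft_force"])
rel([arc(0,.138,.011)])
c=camera("wrist");s=camera("scene")["img"]
np.savez("w3.npz",**c)
cv2.imwrite("pics/w3.png",np.hstack([cv2.resize(c["img"][:,:,::-1],(400,300),interpolation=cv2.INTER_AREA),cv2.resize(s[180:300,110:270,::-1],(400,300),interpolation=cv2.INTER_CUBIC)]))
E
```

```text
[0.6017267  0.04259961 0.06634291] [-0.68762299  0.11392137  0.31516347]
t 6.43 turn [0.    0.    0.001]
[0.6012, 0.0421, 0.085] -> [-0.0006, 0.0004, -0.0187]
```

View pics/w3.png

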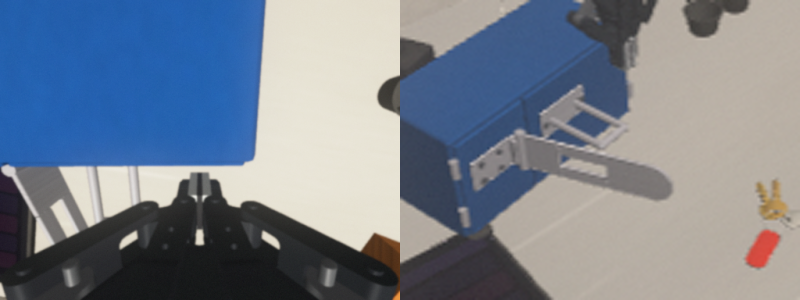

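```bash
python3 - <<'E'
from h import *
def line(c,u,v):
    E=c["extrinsics"]; d=E[:3,:3]@np.linalg.solve(c["mtx"],[u,v,1]); return E[:3,3],d/np.linalg.norm(d)
def tri(L):
    A=sum(np.eye(3)-np.outer(d,d) for o,d in L); b=sum((np.eye(3)-np.outer(d,d))@o for o,d in L); p=np.linalg.solve(A,b)
    return p.round(4),[np.linalg.norm(np.cross(p-o,d)).round(4) for o,d in L]
s=np.load("scene0.npz");w2=np.load("w2.npz");w3=np.load("w3.npz")
print("tip@.0854",tri([line(s,203,201),line(w2,255.6,220.6)]))
print("tip@.0663",tri([line(s,110+230*.4,180+66*.4),line(w3,255.6,220.6)]))
for d in (.01,.02,.025,.03,.035): print(d,ray(w2,255.6,220.6,.0854+d).round(4), ray(s,203,201,.0854+d).round(4))
import cv2
g=w3["img"].astype(int).sum(2); print(g[200:270:3,245].tolist())
E
```

```text
tip@.0854 (array([0.6058, 0.0319, 0.1085]), [np.float64(0.0044), np.float64(0.0044)])
tip@.0663 (array([0.6048, 0.0381, 0.0944]), [np.float64(0.0052), np.float64(0.0052)])
0.01 [0.6028 0.0348 0.0954] [0.6193 0.0162 0.0954]
0.02 [0.6069 0.0355 0.1054] [0.6084 0.0246 0.1054]
0.025 [0.6089 0.0358 0.1104] [0.603  0.0288 0.1104]
0.03 [0.6109 0.0362 0.1154] [0.5975 0.033  0.1154]
0.035 [0.6129 0.0365 0.1204] [0.5921 0.0372 0.1204]
[325, 336, 330, 342, 517, 665, 666, 418, 338, 330, 330, 329, 330, 331, 330, 329, 341, 424, 139, 123, 126, 128, 120, 126]
```

The tip triangulates to about 27 mm above the reported TCP, so this pass only grazed the strap's top at most. I'll go back and repeat with the real tip at z = 0.08, tilted 0.35 rad so the gripper body clears the cabinet.

jog_arm([
  [[0,0,0],[0,0,-0.04],0],
  [[0,0,0],[-0.02,-0.02,-0.06],0],
  [[0,0.12,0],[-0.05,-0.05,-0.06],0],
  [[0,0.24,0],[-0.079,-0.079,-0.06],0],
  [[0,0.35,0],[-0.108,-0.108,-0.06],0],
  [[0,0.35,0],[-0.13,-0.136,-0.06],0],
  [[0,0.35,0],[-0.13,-0.144,-0.025],0],
  [[0,0.35,0],[-0.13,-0.144,0.011],0],
])

```text
clock: 7.2
position: [0.4501, 0.1631, 0.0627]
ee_rot: [0.98, 0.085, 0.179, -0.012]
ft_force: [2.3, -1.8, -2.2]
grip_width: -0.0
grasp_force: 0.0
```

```bash
cat >>h.py <<'E'
def tiparc(a,r=.138,off=.014,z=.08,d=.027):
    T=R.from_quat(get_obs()["ee_rot"]); p=np.array(arc(a,r,off)); p[2]=z
    return p+d*T.apply([0,0,1])
E
python3 - <<'E'
from h import *
o=get_obs();print(o["position"],o["ee_rot"],o["joint_pos"])
rel([tiparc(a) for a in(1.2,1.1,1,.9,.8,.7,.6,.5,.4,.3,.2,.1)]+[tiparc(0,off=.013),tiparc(0,off=.008)])
E
```

```text
[0.45006709 0.16311065 0.06269001] [ 0.98002725  0.08481183  0.17948729 -0.01174133] [ 0.46301057 -0.11041113 -0.95270512  2.27094046  0.05703773  0.59464092
 -1.94221368]
t 7.2 turn [ 0.007 -0.362  0.005]
[0.4728, 0.1227, 0.0547] -> [0.0116, 0.0437, 0.0132]
[0.4793, 0.1104, 0.0547] -> [0.0156, 0.0569, 0.0148]
[0.487, 0.0989, 0.0547] -> [0.0208, 0.0695, 0.0169]
[0.4958, 0.0882, 0.0547] -> [0.0272, 0.0816, 0.0194]
[0.5056, 0.0784, 0.0547] -> [0.0346, 0.0929, 0.0223]
[0.5164, 0.0696, 0.0547] -> [0.0431, 0.1034, 0.0256]
[0.528, 0.062, 0.0547] -> [0.0526, 0.1129, 0.0293]
[0.5402, 0.0555, 0.0547] -> [0.0628, 0.1213, 0.0332]
[0.5531, 0.0504, 0.0547] -> [0.0738, 0.1286, 0.0374]
[0.5664, 0.0465, 0.0547] -> [0.0855, 0.1347, 0.0419]
[0.58, 0.044, 0.0547] -> [0.0976, 0.1395, 0.0465]
[0.5939, 0.0428, 0.0547] -> [0.1102, 0.143, 0.0513]
[0.6087, 0.0432, 0.0547] -> [0.1239, 0.1451, 0.0565]
[0.6136, 0.044, 0.0547] -> [0.1286, 0.1451, 0.0583]
```

jog_arm([
  [[0,0,0],[0,0,0],0],
  [[0,0,0],[0.007,0.022,0.003],0],
  [[0,0,0],[0.014,0.044,0.006],0],
  [[0,0,0],[0.018,0.057,0.008],0],
  [[0,0,0],[0.023,0.07,0.01],0],
  [[0,0,0],[0.03,0.082,0.0125],0],
  [[0,0,0],[0.037,0.093,0.0155],0],
  [[0,0,0],[0.046,0.103,0.019],0],
])

```text
clock: 7.87
position: [0.5177, 0.0674, 0.0578]
ee_rot: [0.981, 0.083, 0.174, -0.014]
ft_force: [-0.4, 0.3, 0.6]
grip_width: 0.003
grasp_force: 0.1
```

```bash
python3 - <<'E'
from h import *
rel([tiparc(a) for a in(.6,.5,.4,.3,.2,.1)]+[tiparc(0,off=.013),tiparc(0,off=.008)])
# strap tip still where it was? compare scene image around old tip
s0=np.load("scene0.npz")["img"].astype(int); s=camera("scene"); np.savez("s4.npz",**s)
print("diff near old strap tip",np.abs(s0-s["img"])[235:262,185:222].mean())
E
```

```text
t 7.87 turn [ 0.   -0.35  0.  ]
[0.5276, 0.0621, 0.0546] -> [0.0073, 0.0069, 0.006]
[0.5399, 0.0556, 0.0546] -> [0.0176, 0.0153, 0.0098]
[0.5528, 0.0505, 0.0546] -> [0.0287, 0.0225, 0.0139]
[0.5661, 0.0466, 0.0546] -> [0.0404, 0.0286, 0.0181]
[0.5797, 0.0441, 0.0546] -> [0.0527, 0.0333, 0.0226]
[0.5935, 0.0429, 0.0546] -> [0.0653, 0.0368, 0.0272]
[0.6084, 0.0433, 0.0546] -> [0.0791, 0.0389, 0.0323]
[0.6133, 0.0441, 0.0546] -> [0.0838, 0.0389, 0.034]
diff near old strap tip 28.946613279946614
```

jog_arm([
  [[0,0,0],[0.008,0.007,0.004],0],
  [[0,0,0],[0.018,0.015,0.007],0],
  [[0,0,0],[0.029,0.022,0.011],0],
  [[0,0,0],[0.041,0.029,0.0155],0],
  [[0,0,0],[0.054,0.033,0.02],0],
  [[0,0,0],[0.066,0.037,0.0245],0],
  [[0,0,0],[0.075,0.038,0.028],0],
  [[0,0,0],[0.08,0.039,0.0295],0],
])

```text
clock: 8.58
position: [0.6083, 0.0445, 0.057]
ee_rot: [0.981, 0.083, 0.173, -0.015]
ft_force: [-1.0, -0.1, -0.6]
grip_width: -0.0
grasp_force: 0.1
```

jog_arm([
  [[0,0,0],[0.003,0,0.001],0],
  [[0,0,0],[0.005,0,0.002],0],
  [[0,0,0],[0.005,0,0.002],0],
])

```text
clock: 8.83
position: [0.6125, 0.0458, 0.0569]
ee_rot: [0.981, 0.083, 0.173, -0.015]
ft_force: [-0.4, 0.3, 0.8]
grip_width: 0.004
grasp_force: 0.0
```

```bash
python3 - <<'E'
from h import *
import cv2
rel([tiparc(0,off=.013),tiparc(0,off=.008)])
s=camera("scene")["img"];c=camera("wrist")["img"]
cv2.imwrite("pics/s5.png",np.hstack([cv2.resize(s[180:300,110:270,::-1],(400,300),interpolation=cv2.INTER_CUBIC),cv2.resize(c[:,:,::-1],(400,300),interpolation=cv2.INTER_AREA)]))
E
```

```text
t 8.83 turn [-0.    -0.35   0.001]
[0.6084, 0.0433, 0.0546] -> [-0.005, 0.0018, 0.0006]
[0.6133, 0.0442, 0.0546] -> [-0.0003, 0.0018, 0.0023]
```

View pics/s5.png

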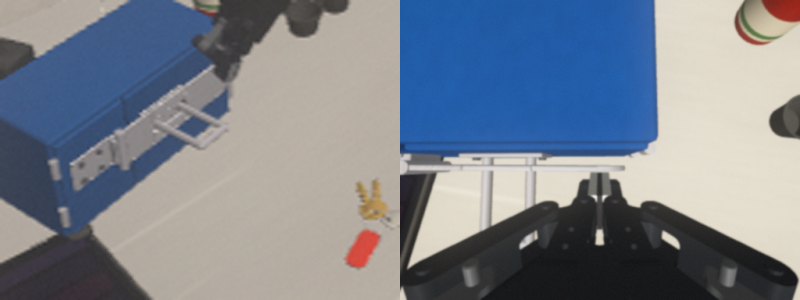

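The scene tile shows the strap nearly flat over the staple, with the finger still on its end. There is no contact force yet, so I'll press in a little further to the stop.

jog_arm([
  [[0,0,0],[0.003,0,0.001],0],
  [[0,0,0],[0.006,0,0.002],0],
  [[0,0,0],[0.006,0,0.002],0],
])

```text
clock: 9.18
position: [0.6153, 0.0459, 0.0558]
ee_rot: [0.982, 0.083, 0.17, -0.014]
ft_force: [-29.0, -3.3, 22.1]
grip_width: 0.002
grasp_force: 14.3
```

jog_arm([
  [[0,0,0],[0.003,0,0.001],0],
  [[0,0,0],[0.005,0,0.002],0],
  [[0,0,0],[0.005,0,0.002],0],
])

```text
clock: 9.43
position: [0.6164, 0.0459, 0.0547]
ee_rot: [0.983, 0.083, 0.166, -0.012]
ft_force: [-65.7, -9.1, 53.8]
grip_width: -0.001
grasp_force: 33.0
```

The strap is firmly at its stop. I'll back off, lift and untilt.

jog_arm([
  [[0,0,0],[-0.016,0,-0.006],0],
  [[0,0,0],[-0.04,0,-0.014],0],
  [[0,-0.1,0],[-0.075,0.01,-0.027],0],
  [[0,-0.2,0],[-0.09,0.02,-0.065],0],
  [[0,-0.3,0],[-0.1,0.04,-0.1],0.03],
  [[0,-0.35,0],[-0.1,0.06,-0.135],0.06],
  [[0,-0.35,0],[-0.09,0.09,-0.16],0.06],
  [[0,-0.35,0],[-0.09,0.09,-0.16],0.06],
])

```text
clock: 10.1
position: [0.5049, -0.0707, 0.1816]
ee_rot: [0.997, 0.081, 0.003, 0.002]
ft_force: [-0.0, -0.3, -0.1]
grip_width: 0.568
grasp_force: 0.0
```

```bash
python3 - <<'E'
from h import *
import cv2
s=camera("scene");t=camera("top");np.savez("s6.npz",**s);np.savez("t6.npz",**t)
o=get_obs();print(o["position"],o["ft_force"])
rel([(.45,-.226,.2),(.488,-.232,.2),(.488,-.232,.15)])
E
```

```text
[ 0.50242043 -0.06574169  0.1770763 ] [-0.11308534  0.040252   -0.71115841]
t 10.2 turn [ 0.001 -0.002 -0.002]
[0.45, -0.226, 0.2] -> [-0.0782, 0.1494, -0.0229]
[0.488, -0.232, 0.2] -> [-0.0417, 0.1616, -0.0228]
[0.488, -0.232, 0.15] -> [-0.0418, 0.1615, 0.0272]
```

jog_arm([
  [[0,0,0],[-0.01,0.04,-0.02],0.06],
  [[0,0,0],[-0.02,0.08,-0.02],0.06],
  [[0,0,0],[-0.03,0.12,-0.02],0.06],
  [[0,0,0],[-0.042,0.161,-0.02],0.06],
  [[0,0,0],[-0.042,0.161,-0.02],0.06],
  [[0,0,0],[-0.042,0.161,-0.02],0.06],
])

```text
clock: 10.7
position: [0.486, -0.2323, 0.1946]
ee_rot: [0.997, 0.082, -0.001, -0.001]
ft_force: [-0.6, 0.3, 0.3]
grip_width: 0.706
grasp_force: 0.0
```

```bash
python3 - <<'E'
from h import *
import cv2
o=get_obs();print(o["position"],o["grip_width"])
c=camera("wrist");s=camera("scene")["img"];t=camera("top")["img"];np.savez("w7.npz",**c)
def proj(c,p):
    E=np.linalg.inv(c["extrinsics"]); q=c["mtx"]@(E[:3,:3]@p+E[:3,3]); return (q[:2]/q[2])
tcp=np.array(o["position"])
for z in(.2,.112,.064): print(z,"tcp axis in left tile",(proj(c,[tcp[0],tcp[1],z])-[136,100])*400/240)
rs=lambda i,w,h:cv2.resize(i[:,:,::-1],(w,h),interpolation=cv2.INTER_CUBIC)
np.savez("s7.npz",img=s)
L=rs(c["img"][100:280,136:376],400,300); Rr=rs(s[115:235,260:420],400,300)
B=np.hstack([rs(np.load("t6.npz")["img"][145:220,110:210],400,300),rs(s[180:300,110:270],400,300)])
cv2.imwrite("pics/p7.png",np.vstack([np.hstack([L,Rr]),B]))
E
```

```text
[ 0.48603712 -0.2322765   0.19463669] 0.7058794925944365
0.2 tcp axis in left tile [197.04205831 193.06641143]
0.112 tcp axis in left tile [197.62510362 138.93002519]
0.064 tcp axis in left tile [197.81096621 121.67248398]
```

View pics/p7.png

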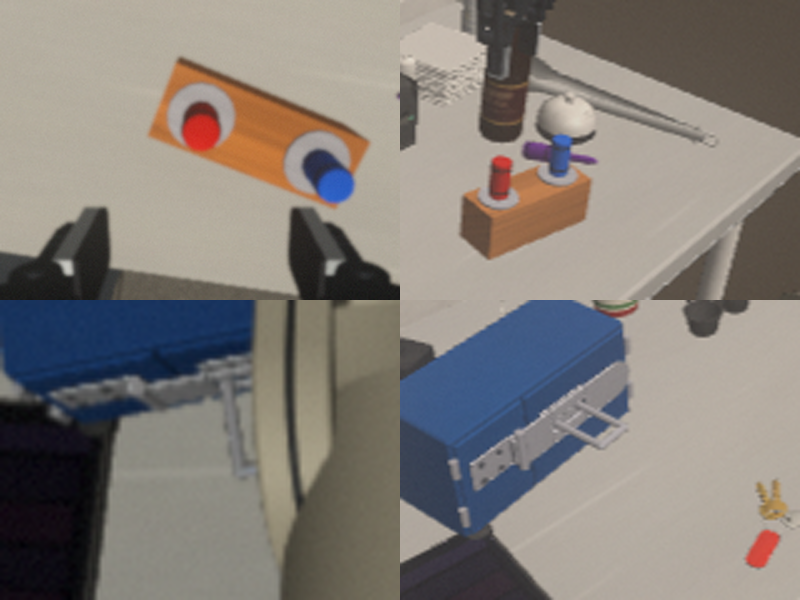

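The strap now lies flat over the staple (bottom tiles). In the wrist tile the red pin's flange is centred at (201,117) and its top at (201,134), nearly under the gripper.

```bash
python3 - <<'E'
from h import *
w=np.load("w7.npz");f=lambda X,Y,z:ray(w,136+X*.6,100+Y*.6,z)
a,b=f(201,117,.064),f(201,134,.112);print(a,b)
# finger tips: near corners left (95,207)->pad inner edge tip, right (300,207)
print("tips", [f(107,207,z).round(4).tolist() for z in(.19,.2,.21,.22,.23)],[f(291,207,z).round(4).tolist() for z in(.19,.2,.21,.22,.23)])
m=(a+b)/2
rel([(m[0],m[1],z) for z in(.2,.1,.069,.05)])
E
```

```text
[ 0.48968911 -0.23392888  0.064     ] [ 0.48935727 -0.23376499  0.112     ]
tips [[0.4693, -0.1951, 0.19], [0.4739, -0.1966, 0.2], [0.4785, -0.1981, 0.21], [0.4831, -0.1996, 0.22], [0.4876, -0.201, 0.23]] [[0.4825, -0.2744, 0.19], [0.4863, -0.2715, 0.2], [0.4902, -0.2686, 0.21], [0.494, -0.2658, 0.22], [0.4979, -0.2629, 0.23]]
t 10.85 turn [-0.001  0.001  0.004]
[0.4895, -0.2338, 0.2] -> [0.0009, 0.0059, -0.0043]
[0.4895, -0.2338, 0.1] -> [0.001, 0.006, 0.0957]
[0.4895, -0.2338, 0.069] -> [0.001, 0.006, 0.1267]
[0.4895, -0.2338, 0.05] -> [0.001, 0.0061, 0.1457]
```

jog_arm([
  [[0,0,0],[0.002,0.004,0],0.04],
  [[0,0,0],[0.002,0.004,0],0.04],
  [[0,0,0],[0.002,0.004,0.035],0.04],
  [[0,0,0],[0.002,0.004,0.07],0.04],
  [[0,0,0],[0.002,0.004,0.1],0.04],
  [[0,0,0],[0.002,0.004,0.12],0.04],
  [[0,0,0],[0.002,0.004,0.132],0.04],
  [[0,0,0],[0.002,0.004,0.132],0.04],
])

```text
clock: 11.52
position: [0.4888, -0.2329, 0.062]
ee_rot: [0.996, 0.085, -0.002, -0.001]
ft_force: [0.2, 0.3, -0.7]
grip_width: 0.467
grasp_force: 0.0
```

```bash
python3 - <<'E'
from h import *
import cv2
o=get_obs();print(o["position"],o["ft_force"],o["grip_width"])
rel([(.4895,-.2338,o["position"][2])])
c=camera("wrist");s=camera("scene")
rs=lambda i:cv2.resize(i[:,:,::-1],(400,300),interpolation=cv2.INTER_CUBIC)
cv2.imwrite("pics/p8.png",np.hstack([rs(c["img"][100:280,136:376]),rs(s["img"][145:205,280:360])]))
E
```

```text
[ 0.48879849 -0.23294758  0.06204789] [ 0.15807608  0.26852739 -0.65042651] 0.4669241632577034
t 11.52 turn [-0.002  0.003  0.002]
[0.4895, -0.2338, 0.062] -> [0.0005, 0.001, -0.0]
```

jog_arm([
  [[0,0,0],[0,0.001,0.004],0.04],
  [[0,0,0],[0,0.001,0.008],0.04],
  [[0,0,0],[0,0.001,0.012],0.04],
  [[0,0,0],[0,0.001,0.012],0.04],
])

```text
clock: 11.95
position: [0.49, -0.2351, 0.052]
ee_rot: [0.996, 0.084, -0.0, 0.0]
ft_force: [-0.2, 0.4, 0.0]
grip_width: 0.469
grasp_force: 0.0
```

jog_arm([
  [[0,0,0],[0,0,0.003],0.04],
  [[0,0,0],[0,0,0.006],0.04],
  [[0,0,0],[0,0,0.006],0.04],
])

```text
clock: 12.2
position: [0.4899, -0.235, 0.0458]
ee_rot: [0.996, 0.084, -0.0, -0.0]
ft_force: [-0.5, -0.2, 0.4]
grip_width: 0.473
grasp_force: 0.0
```

jog_arm([
  [[0,0,0],[0,0,0.003],0.04],
  [[0,0,0],[0,0,0.006],0.04],
  [[0,0,0],[0,0,0.006],0.04],
])

```text
clock: 12.45
position: [0.4899, -0.235, 0.0397]
ee_rot: [0.996, 0.084, -0.0, -0.0]
ft_force: [-0.7, -0.2, 0.6]
grip_width: 0.465
grasp_force: 0.0
```

jog_arm([
  [[0,0,0],[0,0,0.003],0.04],
  [[0,0,0],[0,0,0.006],0.04],
  [[0,0,0],[0,0,0.006],0.04],
])

```text
clock: 12.7
position: [0.4898, -0.2349, 0.0337]
ee_rot: [0.996, 0.084, -0.0, -0.0]
ft_force: [0.1, 1.5, -0.6]
grip_width: 0.468
grasp_force: 0.0
```

```bash
python3 - <<'E'
from h import *
import cv2
o=get_obs();print(o["position"],o["ft_force"],o["grip_width"])
c=camera("wrist");s=camera("scene")
rs=lambda i:cv2.resize(i[:,:,::-1],(400,300),interpolation=cv2.INTER_CUBIC)
cv2.imwrite("pics/p9.png",np.hstack([rs(c["img"][100:280,136:376]),rs(s["img"][145:205,280:360])]))
np.savez("w9.npz",**c)
E
```

```text
[ 0.48983225 -0.23491214  0.03368295] [ 0.11972416  1.5473703  -0.64648596] 0.4679074210404048
```

View pics/p9.png

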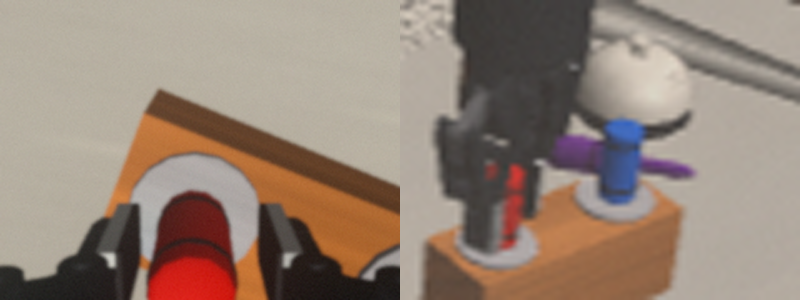

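The last view shows the pads straddling the red grip, with the tips just above the flange. The blue pin is clear. I'll close now.

jog_arm([
  [[0,0,0],[0,0,-0.002],0.04],
  [[0,0,0],[0,0,-0.002],0.01],
  [[0,0,0],[0,0,-0.002],0.01],
  [[0,0,0],[0,0,-0.002],0.01],
  [[0,0,0],[0,0,-0.002],0.01],
  [[0,0,0],[0,0,-0.002],0.01],
], force=60)

```text
clock: 13.3
position: [0.4906, -0.2352, 0.0369]
ee_rot: [0.996, 0.084, 0.0, 0.0]
ft_force: [-1.2, 0.4, 5.7]
grip_width: 0.263
grasp_force: 58.6
```

jog_arm([
  [[0,0,0],[0,0,-0.02],0.01],
  [[0,0,0],[0,0,-0.05],0.01],
  [[0,0,0],[0,0,-0.08],0.01],
  [[0,0,0],[0,0,-0.11],0.01],
  [[0,0,0],[0,0,-0.14],0.01],
  [[0,0,0],[0,0,-0.14],0.01],
])

```text
clock: 13.8
position: [0.4928, -0.2359, 0.1822]
ee_rot: [0.996, 0.084, 0.003, 0.002]
ft_force: [1.4, 0.9, -0.6]
grip_width: 0.263
grasp_force: 58.9
```

```bash
python3 - <<'E'
from h import *
import cv2
def proj(c,p):
    E=np.linalg.inv(c["extrinsics"]); q=c["mtx"]@(E[:3,:3]@p+E[:3,3]); return (q[:2]/q[2])
def red(im):
    h=cv2.cvtColor(im,cv2.COLOR_RGB2HSV); return (((h[...,0]<8)|(h[...,0]>172))&(h[...,1]>150)&(h[...,2]>60)).astype(np.uint8)
o=get_obs();p=np.array(o["position"]);print(p,o["ft_force"],o["grip_width"],o["grasp_force"])
for n in("scene","wrist","top"):
    c=camera(n);np.savez(n+"10.npz",**c); k,_,st,ce=cv2.connectedComponentsWithStats(red(c["img"]))
    print(n,[(s.tolist(),q.round().tolist()) for s,q in zip(st[1:],ce[1:]) if s[4]>30],"axis z+0..75:",[proj(c,p+[0,0,d]).round().tolist() for d in(0,.025,.05,.075)])
rel([(LOOP[0],LOOP[1],.19),(.5,-.06,.2)])
E
```

```text
[ 0.49280925 -0.23591006  0.18221041] [ 1.35543662  0.90801041 -0.611882  ] 0.2627339036026345 58.860241770744324
scene [([189, 141, 13, 20, 156], [196.0, 149.0]), ([249, 272, 12, 15, 105], [255.0, 279.0])] axis z+0..75: [[303.0, 157.0], [303.0, 149.0], [304.0, 140.0], [305.0, 132.0]]
wrist [([19, 196, 34, 18, 415], [36.0, 204.0]), ([229, 218, 53, 78, 3162], [256.0, 259.0])] axis z+0..75: [[255.0, 213.0], [255.0, 228.0], [255.0, 248.0], [255.0, 276.0]]
top [([253, 66, 22, 31, 509], [264.0, 81.0]), ([194, 245, 18, 12, 126], [203.0, 250.0])] axis z+0..75: [[325.0, 196.0], [327.0, 194.0], [329.0, 192.0], [331.0, 190.0]]
t 13.95 turn [-0.     0.001  0.001]
[0.5632, 0.1088, 0.19] -> [0.1301, -0.3267, -0.0144]
[0.5, -0.06, 0.2] -> [0.0394, -0.1709, -0.0243]
```

jog_arm([
  [[0,0,0],[0.01,-0.03,-0.01],0.01],
  [[0,0,0],[0.022,-0.065,-0.014],0.01],
  [[0,0,0],[0.035,-0.1,-0.014],0.01],
  [[0,0,0],[0.049,-0.135,-0.014],0.01],
  [[0,0,0],[0.063,-0.17,-0.014],0.01],
  [[0,0,0],[0.077,-0.205,-0.014],0.01],
  [[0,0,0],[0.091,-0.24,-0.014],0.01],
  [[0,0,0],[0.105,-0.27,-0.014],0.01],
])

```text
clock: 14.62
position: [0.5473, 0.0513, 0.1887]
ee_rot: [0.996, 0.085, -0.001, -0.0]
ft_force: [0.3, -0.1, -0.5]
grip_width: 0.265
grasp_force: 58.9
```

jog_arm([
  [[0,0,0],[0.01,-0.025,0],0.01],
  [[0,0,0],[0.018,-0.045,0],0.01],
  [[0,0,0],[0.023,-0.054,0],0.01],
  [[0,0,0],[0.023,-0.054,0],0.01],
  [[0,0,0],[0.023,-0.054,0],0.01],
])

```text
clock: 15.03
position: [0.5616, 0.105, 0.1892]
ee_rot: [0.996, 0.084, -0.001, 0.0]
ft_force: [0.1, -1.0, -1.7]
grip_width: 0.267
grasp_force: 59.0
```

```bash
python3 - <<'E'
from h import *
import cv2
o=get_obs();p=np.array(o["position"]);print(p,o["ft_force"],o["grip_width"],o["grasp_force"])
def proj(c,p):
    E=np.linalg.inv(c["extrinsics"]); q=c["mtx"]@(E[:3,:3]@p+E[:3,3]); return (q[:2]/q[2])
c=camera("wrist");s=camera("scene");np.savez("w11.npz",**c);np.savez("s11.npz",**s)
for n,k in(("w",c),("s",s)):
    print(n,"loop",proj(k,[*LOOP,.084]).round(1),"front bar",proj(k,[*(LOOP-.021*CX),.084]).round(1),"legs at x0",[proj(k,[*(LOOP+y*CY),.084]).round(1).tolist() for y in(.017,-.017)])
im=c["img"].astype(int).sum(2)
y=int(round(proj(c,[*(LOOP+.01*CX),.084])[1])); 
for r in range(y-12,y+13,4): print(r,im[r,210:310:2].tolist())
rel([(LOOP[0],LOOP[1],z) for z in(.19,.10,.061)])
E
```

```text
[0.56155027 0.10502331 0.18916374] [ 0.14688842 -0.99993544 -1.65331442] 0.26683809583641166 58.95416557788849
w loop [251.3 176. ] front bar [251.4 194.7] legs at x0 [[235.5, 176.0], [267.1, 176.0]]
s loop [188.9 230. ] front bar [195.4 233.3] legs at x0 [[184.2, 233.7], [193.5, 226.4]]
155 [696, 691, 695, 694, 693, 688, 695, 695, 693, 696, 681, 613, 652, 666, 597, 674, 693, 691, 693, 692, 693, 689, 694, 694, 694, 695, 682, 603, 639, 676, 621, 679, 692, 694, 693, 692, 698, 697, 693, 696, 692, 689, 690, 689, 694, 692, 692, 693, 693, 696]
159 [708, 708, 704, 705, 702, 700, 703, 702, 697, 698, 688, 606, 648, 668, 609, 682, 694, 699, 697, 695, 698, 697, 696, 694, 696, 696, 685, 601, 645, 670, 629, 676, 692, 693, 690, 696, 697, 697, 698, 696, 695, 695, 695, 696, 693, 696, 696, 696, 695, 697]
163 [698, 701, 702, 703, 708, 708, 710, 710, 710, 710, 707, 648, 646, 668, 608, 669, 704, 703, 700, 701, 697, 695, 699, 697, 696, 700, 684, 587, 639, 671, 628, 679, 696, 695, 697, 692, 696, 698, 695, 692, 700, 699, 696, 697, 699, 694, 694, 698, 693, 693]
167 [693, 693, 696, 697, 696, 698, 689, 694, 6
[... 466 characters left out ...]
5 [692, 697, 694, 692, 694, 693, 697, 692, 697, 696, 693, 652, 632, 675, 612, 639, 692, 691, 692, 694, 692, 690, 689, 692, 694, 690, 681, 588, 649, 667, 615, 679, 695, 697, 699, 695, 700, 700, 699, 702, 702, 698, 697, 699, 693, 692, 695, 692, 698, 698]
179 [694, 693, 694, 697, 693, 696, 695, 697, 693, 695, 694, 663, 638, 678, 621, 641, 694, 694, 695, 700, 691, 693, 692, 689, 695, 693, 679, 591, 650, 673, 622, 679, 692, 694, 695, 697, 692, 697, 698, 697, 700, 697, 692, 695, 699, 697, 697, 695, 700, 695]
t 15.13 turn [ 0.001  0.001 -0.001]
[0.5632, 0.1088, 0.19] -> [0.0022, -0.0048, -0.0003]
[0.5632, 0.1088, 0.1] -> [0.0023, -0.0048, 0.0897]
[0.5632, 0.1088, 0.061] -> [0.0023, -0.0049, 0.1287]
```

The leg columns (235.5 and 267.5) match the predicted loop to within 1 px, so I'll correct by a few mm and lower the pin.

jog_arm([
  [[0,0,0],[0.002,-0.005,0],0.01],
  [[0,0,0],[0.002,-0.005,0.02],0.01],
  [[0,0,0],[0.002,-0.005,0.04],0.01],
  [[0,0,0],[0.002,-0.005,0.06],0.01],
  [[0,0,0],[0.002,-0.005,0.075],0.01],
  [[0,0,0],[0.002,-0.005,0.09],0.01],
  [[0,0,0],[0.002,-0.005,0.1],0.01],
  [[0,0,0],[0.002,-0.005,0.1],0.01],
])

```text
clock: 15.8
position: [0.562, 0.11, 0.0883]
ee_rot: [0.996, 0.084, -0.001, 0.0]
ft_force: [0.1, 0.0, -1.2]
grip_width: 0.267
grasp_force: 59.0
```

jog_arm([
  [[0,0,0],[0,0,0.008],0.01],
  [[0,0,0],[0,0,0.016],0.01],
  [[0,0,0],[0,0,0.022],0.01],
  [[0,0,0],[0,0,0.022],0.01],
])

```text
clock: 16.13
position: [0.5625, 0.1108, 0.0672]
ee_rot: [0.996, 0.084, -0.001, 0.0]
ft_force: [-0.5, 0.5, -1.0]
grip_width: 0.265
grasp_force: 59.0
```

jog_arm([
  [[0,0,0],[0,0,0.002],0.01],
  [[0,0,0],[0,0,0.004],0.01],
  [[0,0,0],[0,0,0.004],0.01],
])

```text
clock: 16.38
position: [0.5631, 0.1111, 0.0643]
ee_rot: [0.996, 0.084, 0.0, 0.0]
ft_force: [0.0, 0.3, -0.6]
grip_width: 0.259
grasp_force: 59.0
```

jog_arm([
  [[0,0,0],[0,0.001,0.002],0.01],
  [[0,0,0],[0,0.001,0.004],0.01],
  [[0,0,0],[0,0.001,0.004],0.01],
])

```text
clock: 16.63
position: [0.5636, 0.11, 0.0609]
ee_rot: [0.996, 0.084, 0.0, 0.0]
ft_force: [-1.1, -0.4, 4.1]
grip_width: 0.266
grasp_force: 59.6
```

```bash
python3 - <<'E'
from h import *
import cv2
from pathlib import Path
def proj(c,p):
    E=np.linalg.inv(c["extrinsics"]); q=c["mtx"]@(E[:3,:3]@p+E[:3,3]); return (q[:2]/q[2])
o=get_obs();print(o["position"],o["ft_force"],o["grip_width"])
for n in("scene","top"):
    c=camera(n); h=cv2.cvtColor(c["img"],cv2.COLOR_RGB2HSV); m=(((h[...,0]<8)|(h[...,0]>172))&(h[...,1]>150)&(h[...,2]>60)).astype(np.uint8)
    k,_,st,ce=cv2.connectedComponentsWithStats(m)
    print(n,[(s.tolist(),q.round().tolist()) for s,q in zip(st[1:],ce[1:]) if s[4]>8],"expect grip lo/mid/top",[proj(c,[*LOOP,z]).round(1).tolist() for z in(.088,.112,.136)])
E
```

```text
[0.56363407 0.10996544 0.06094414] [-1.13617264 -0.41254078  4.08058727] 0.2656588997631856
scene [([201, 146, 2, 10, 10], [202.0, 150.0]), ([201, 162, 3, 12, 26], [202.0, 168.0]), ([187, 211, 5, 17, 60], [189.0, 219.0]), ([249, 272, 12, 15, 105], [255.0, 279.0])] expect grip lo/mid/top [[188.8, 228.7], [188.1, 221.1], [187.3, 213.3]]
top [([253, 66, 22, 31, 491], [264.0, 81.0]), ([208, 245, 4, 6, 15], [210.0, 247.0])] expect grip lo/mid/top [[174.6, 177.5], [172.1, 175.3], [169.5, 173.1]]
```

Contact came exactly at the expected seating height, and the grip is at the predicted pixels. I'll release and retreat.

jog_arm([
  [[0,0,0],[0,0,0],0.03],
  [[0,0,0],[0,0,0],0.045],
  [[0,0,0],[0,0,0],0.045],
  [[0,0,0],[0,0,0],0.045],
  [[0,0,0],[0,0,-0.01],0.045],
  [[0,0,0],[0,0,-0.03],0.045],
  [[0,0,0],[0,0,-0.06],0.045],
  [[0,0,0],[0,0,-0.09],0.045],
])

```text
clock: 17.4
position: [0.5627, 0.1102, 0.1516]
ee_rot: [0.996, 0.085, -0.001, -0.0]
ft_force: [0.0, -0.3, 0.4]
grip_width: 0.527
grasp_force: 0.0
```

jog_arm([
  [[0,0,0],[0,0,-0.04],0.045],
  [[0,0,0],[-0.01,0.03,-0.05],0.045],
  [[0,0,0],[-0.02,0.07,-0.05],0.045],
  [[0,0,0],[-0.03,0.11,-0.05],0.045],
  [[0,0,0],[-0.03,0.15,-0.05],0.045],
  [[0,0,0],[-0.03,0.15,-0.05],0.045],
])

```text
clock: 17.9
position: [0.5591, -0.0529, 0.2007]
ee_rot: [0.997, 0.079, -0.0, 0.002]
ft_force: [0.2, -1.7, -0.5]
grip_width: 0.525
grasp_force: 0.0
```

```bash
python3 - <<'E'
from h import *
import cv2
def line(c,u,v):
    E=c["extrinsics"]; d=E[:3,:3]@np.linalg.solve(c["mtx"],[u,v,1]); return E[:3,3],d/np.linalg.norm(d)
o=get_obs();print(o["clock"],o["position"],o["ft_force"],o["grip_width"])
def proj(c,p):
    E=np.linalg.inv(c["extrinsics"]); q=c["mtx"]@(E[:3,:3]@p+E[:3,3]); return (q[:2]/q[2])
for n in("scene","top","wrist"):
    c=camera(n); h=cv2.cvtColor(c["img"],cv2.COLOR_RGB2HSV)
    for nm,m in(("red",(((h[...,0]<8)|(h[...,0]>172))&(h[...,1]>150)&(h[...,2]>50))),("blue",(abs(h[...,0].astype(int)-111)<8)&(h[...,1]>160)&(h[...,2]>110))):
        k,_,st,ce=cv2.connectedComponentsWithStats(m.astype(np.uint8))
        print(n,nm,[(s.tolist(),q.round().tolist()) for s,q in zip(st[1:],ce[1:]) if s[4]>20][:6])
    print("expect grip lo/mid/top",[proj(c,[*LOOP,z]).round(1).tolist() for z in(.088,.112,.136)],"strap end",proj(c,[*(LOOP+.035*CX-.07*CY),.101]).round(1))
    if n=="scene": cv2.imwrite("pics/end.png",c["img"][:,:,::-1]); s0=np.load("scene0.npz")["img"]; print("blue pin diff",np.abs(s0.astype(int)-c["img"])[165:185,318:332].mean(), "strap diff vs s7",np.abs(np.load("s7.npz")["img"].astype(int)-c["img"])[205:250,140:180].mean())
E
```

```text
17.9 [ 0.55911962 -0.05291344  0.20071794] [ 0.1782777  -1.72508683 -0.500711  ] 0.5251779643425308
scene red [([189, 141, 14, 33, 246], [197.0, 154.0]), ([183, 211, 9, 8, 49], [187.0, 214.0]), ([186, 219, 6, 9, 48], [189.0, 223.0]), ([249, 272, 12, 15, 105], [255.0, 279.0])]
scene blue [([260, 311, 13, 25, 73], [266.0, 321.0])]
expect grip lo/mid/top [[188.8, 228.7], [188.1, 221.1], [187.3, 213.3]] strap end [196.6 205.6]
blue pin diff 11.15952380952381 strap diff vs s7 1.8942592592592593
top red [([256, 66, 19, 31, 437], [265.0, 81.0])]
top blue [([353, 206, 9, 9, 64], [357.0, 210.0])]
expect grip lo/mid/top [[174.6, 177.5], [172.1, 175.3], [169.5, 173.1]] strap end [199.7 157. ]
wrist red [([98, 141, 21, 22, 250], [110.0, 150.0]), ([76, 144, 28, 24, 532], [89.0, 156.0]), ([161, 256, 7, 8, 30], [163.0, 259.0])]
wrist blue [([0, 0, 200, 103, 19989], [98.0, 50.0]), ([468, 285, 20, 16, 239], [478.0, 293.0])]
expect grip lo/mid/top [[114.1, 150.1], [102.0, 153.2], [87.4, 157.0]] strap end [173.  116.2]
```

```bash
python3 -c "
from workcell import *
print(hand_in())"
```

```text
the job is handed in; nothing more can be done
None
```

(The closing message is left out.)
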